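# Send the stray amber bottle through the spring gate into the holding pen

### The job

One amber bottle is standing among the dark ones on the bottling table. Take the amber bottle and push it, upright and low along the table, through the orange spring flap into the steel holding pen (do not lift it over the flap or the walls), and leave it standing free inside with the flap snapped shut behind it. Leave the dark bottles where they stand.

Things in the scene. Friction and masses are not known exactly. Their poses are not given: they have to be found in the camera images.
- amber_bottle: The bottle to move: amber, paper label, dark grey capsule with pale wooden top. 152 mm tall, 0.25 to 0.5 kg. Round body 58 mm in diameter up to 80 mm high, shoulder up to 104 mm, then a straight round capsule (neck) 29 mm in diameter to the top: grip it there from above. Origin: centre of its underside, on the table; z up along the bottle.
- dark_bottle_1: A bottle of the same shape and size, nearly black; a bystander. Origin: centre of its underside; z up.
- dark_bottle_2: Another nearly black bottle like dark_bottle_1; a bystander. Origin: centre of its underside; z up.
- flap_mid (a point): Mid-doorway point at table level, fixed to the orange sprung flap, which starts shut. Shut: x from hinge to free edge, y into the pen, z up. Flap 92 mm long, 66 high, hinge at x -50, swings only inward; 1.3 N opens it, 4 N at 90 deg. Doorway 100 clear, posts 78 high. Fixed steel pen, open top: walls 70 high at x +-85 and y 260. Bottle clears the flap when its centre is at y 130; 170 is good.

How it is judged:
By the outcome, as a careful person would: the job done as asked, in the order asked, and still so for the second after the job is handed in, with the robot touching nothing.
It also fails if it takes over 48 s, if anything falls off the work surface, if the arm or the gripper's body presses on something with over 40 N, if the wrist force passes 120 N, or if a joint passes its speed limit or range.

### The arm

A 6-joint arm with a two-finger parallel gripper is mounted at the origin on the work surface. World frame = base frame: x ahead of the robot, y to its left, z up, the work surface at z = 0. Lengths are in m, angles in rad, forces in N, time in s.
With the tool pointing down it reaches from about 0.25 to 0.775 m from the base axis. Payload 4 kg.
Tool frame: the origin (TCP) lies at the very end of the fingers, on their centre line; the grasp point (between the pads) lies 19 mm behind it; z points along the fingers, y is the direction in which the jaws open and shut (so a half turn about z gives the same grasp; the last joint's range is limited). The gripper opens to 94 mm and grips with 3 to 60 N. Pads are 16 mm wide; open, the fingers measure 119 mm over their backs; the gripper's body (75 mm by 177 mm) begins 78 mm behind the grasp point.
Start: joints at [-1.336, 0.087, 1.371, -0, 1.684, -0.103], TCP at [0.182, -0.519, 0.206] pointing down, gripper open.
Joint ranges: [-3.1, 3.1], [-0.76, 2.03], [0.27, 2.55], [-1.08, 4.22], [0.17, 2.65], [-2.57, 2.57]. Speed limits (rad/s): [2.79, 2.79, 3.14, 3.14, 3.14, 3.14].

### API

Orientations are given as a 3x3 rotation matrix whose columns are the frame's x, y, z axes.
In Python, from plant import arm gives the robot as it stands.
- The arm moves only by the tool arm_command, never from a script. Its argument "deltas" is a list that holds one entry, the list of rows, each a list of 5 numbers: the closure, from -1 (fully open) to 1 (shut), then the shift along the world's x, y, z in m, then the turn about the world's z in degrees. In form: [[[jaw, x, y, z, yaw], ...]]. A call has 1 to 5 rows; each row is the pose to reach, as a shift and turn from the pose commanded when the call began; what a row does not reach only later rows make up. A row lasts 1/8 s, in which the tool goes at most 62.5 mm and 10.7 degrees, less where a joint would pass 70% of its speed; a pose out of reach is approached as far as the arm can. A call with a gripper value outside its range is refused whole. The fingers move at their own pace and stop on an object; "grip_force" is the grip in N (left out, the last holds). Time passes only in rows, so rows that repeat a pose let the fingers close. It gives the time, the measured TCP pose, the force and the opening at its end, in the units of the state.
- arm.get_obs(): the state, without advancing time (a new reading comes with each control period).
- arm.capture(name): name is "side" or "top"; returns a dict with "color" (384x512x3 uint8, blue, green, red), "intrinsics" (3x3 intrinsics, pixels), "view" (4x4, takes a point from world to camera coordinates). Camera axes: x right, y down, z forward; pixel columns grow to the right and rows downward; lengths in m; the calibration is good to about 2 mm. A picture is of the moment at which its call begins. There is no depth.
- arm.hand_in(): hands the job in, once; it reports no verdict.
The state is a dict: "time_s": time; "joint_pos": joint angles; "joint_velocities": joint speeds; "joint_torque": joint torques, N m; "ee_pos": TCP position; "tool_rot": TCP orientation; "contact_force": force on the tool from outside, world axes, zero at the start; "ft_torque": the same for the moment, N m; "width": opening from 0.0 (shut) to 1.0 (fully open).
Only numpy, scipy, OpenCV 4.12 (cv2) and the standard library are available. Lean on these libraries where they do the work, as an engineer would, in place of code of your own. Each camera call takes 0.05 s, during which the arm holds its last target. There are 200 camera calls.

## Working session

There is one attempt and no reset: what is moved stays moved. The work goes in short steps, Python scripts to look and compute and a tool call to move; the robot and the scene stay as the last step left them, time stands still between calls to the robot, and variables do not carry over. Pictures are saved under pics/ and viewed, about 8 in all and at most 12, crops included, and the job is handed in when it is done.

Besides the shell and the picture viewer there is one more tool, called after "Request:" as name(argument=value, ...), one argument or row to a line, values as JSON. arm_command: Moves the arm, as the interface text tells. Its arguments: {"type":"object","properties":{"deltas":{"type":"array","items":{"type":"array","items":{"type":"array","items":{"type":"number"}}}},"grip_force":{"type":"number"}},"required":["deltas"]}

```bash
mkdir -p pics; cat > h.py <<'E'
import numpy as np,cv2
from plant import arm
def ray(c,u,v,z):
    K=np.array(c["intrinsics"]);V=np.array(c["view"])
    R=V[:3,:3];o=-R.T@V[:3,3];d=R.T@np.linalg.inv(K)@[u,v,1]
    return o+d*(z-o[2])/d[2]
def proj(c,p):
    K=np.array(c["intrinsics"]);V=np.array(c["view"])
    q=K@(V@np.append(p,1))[:3];return q[:2]/q[2]
E
python3 - <<'E'
from h import *
for n in("top","side"):
    c=arm.capture(n);cv2.imwrite(f"pics/{n}0.png",c["color"])
    V=np.array(c["view"]);print(n,-V[:3,:3].T@V[:3,3],V[:3,:3].round(2).tolist(),c["intrinsics"])
o=arm.get_obs();print(o["time_s"],o["ee_pos"],o["tool_rot"],o["width"])
E
```

```text
top [ 0.3569007  -0.11841682  0.88407968] [[0.01, -1.0, -0.01], [-0.98, -0.01, -0.2], [0.2, 0.01, -0.98]] [[465.42207659   0.         261.57960217]
 [  0.         465.42207659 197.42845311]
 [  0.           0.           1.        ]]
side [0.29352982 0.49859148 0.51665216] [[-0.92, -0.4, 0.0], [-0.23, 0.55, -0.8], [0.32, -0.74, -0.59]] [[500.09431457   0.         255.1086985 ]
 [  0.         500.09431457 189.43333324]
 [  0.           0.           1.        ]]
0.1 [ 0.18214505 -0.51844563  0.20442488] [[ 9.43485208e-01  3.31414262e-01 -4.99183215e-04]
 [ 3.31414595e-01 -9.43483257e-01  1.92630178e-03]
 [ 1.67432876e-04 -1.98287384e-03 -9.99998020e-01]] 1.0003412853876326
```

View pics/top0.png

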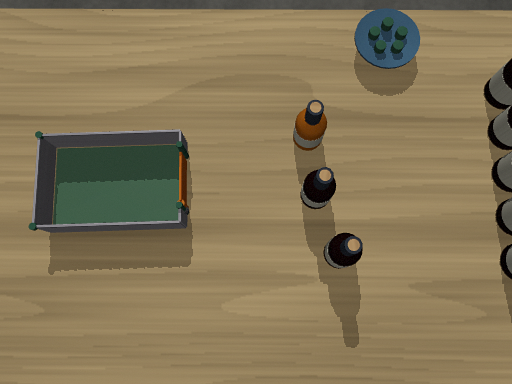

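View pics/side0.png

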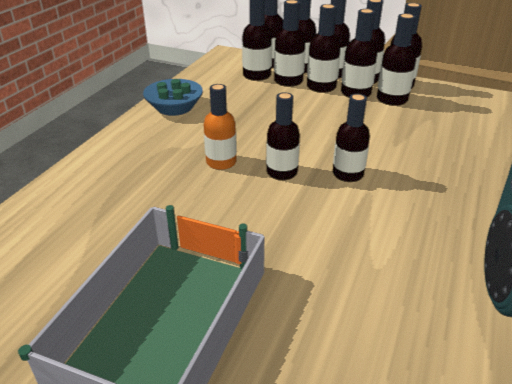

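The top view shows the amber cap at about (315,106) and the dark caps at (324,176) and (353,244). The doorway posts are at (182,147) and (180,205), and the pen lies to the left (+y). Next I'll get positions and find which side the hinge is on.

```bash
python3 - <<'E'
from h import *
t=arm.capture("top");s=arm.capture("side")
for n,u,v,z in[("amber",315,106,.152),("d1",324.5,176,.152),("d2",353,244,.152),("postL",182,147,.078),("postR",180,205,.078),("cornL",39,134,.07),("cornR",33,226,.07)]:
    print(n,ray(t,u,v,z).round(4))
for n,u,v,z in[("amber",218,88,.152),("d1",285,97,.152),("d2",357,99,.152),("postL",171,208,.078),("postR",243,226,.078)]:
    print("side",n,ray(s,u,v,z).round(4))
def cap(c,x0,x1,y0,y1):
    im=c["color"][y0:y1,x0:x1].astype(int);b,g,r=im[...,0],im[...,1],im[...,2]
    m=((r>150)&(g>100)&(b>60)).astype(np.uint8);return m
def cr(c,x,y,w,h,k):return cv2.resize(c["color"][y:y+h,x:x+w],None,fx=k,fy=k,interpolation=cv2.INTER_CUBIC)
a=cr(t,150,90,220,180,3)[:540,:];b=cr(s,150,190,110,90,5)
cv2.imwrite("pics/c1.png",a);cv2.imwrite("pics/c2.png",b)
E
```

```text
amber [ 0.664 -0.201  0.152]
d1 [ 0.5434 -0.2144  0.152 ]
d2 [ 0.4335 -0.2569  0.152 ]
postL [0.6151 0.0325 0.078 ]
postR [0.5082 0.0317 0.078 ]
cornL [0.6414 0.2989 0.07  ]
cornR [0.4705 0.2919 0.07  ]
side amber [ 0.661  -0.1967  0.152 ]
side d1 [ 0.5447 -0.2095  0.152 ]
side d2 [ 0.4345 -0.249   0.152 ]
side postL [0.6198 0.0394 0.078 ]
side postR [0.5107 0.0347 0.078 ]
```

View pics/c1.png

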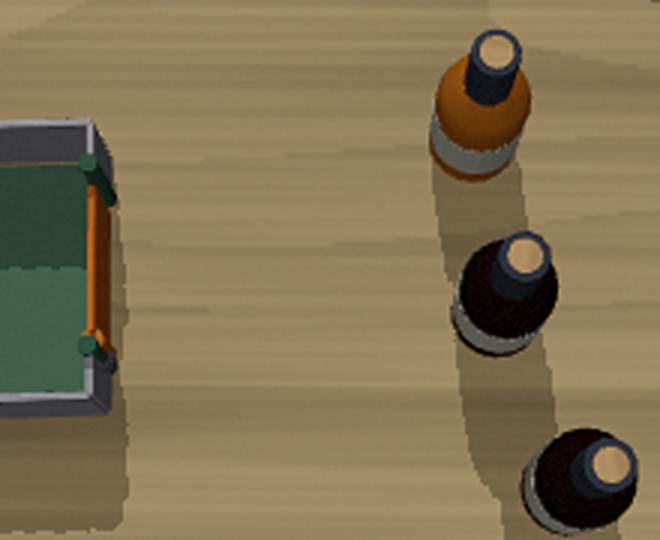

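View pics/c2.png

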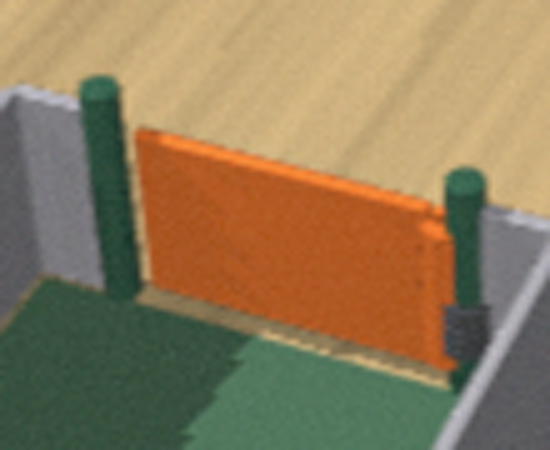

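Both views agree to a few mm. The amber bottle is at (0.662,-0.199). Flap mid is about (0.564,0.035), with its hinge at low x. The pen axis is turned about 1.5°. I'll approach above the bottle with the jaws along y.

Request:
arm_command(
  deltas=[
    [[-1, 0.05, 0.033, 0, -6], [-1, 0.1, 0.066, 0, -12], [-1, 0.15, 0.1, 0, -17], [-1, 0.2, 0.133, 0, -17], [-1, 0.25, 0.166, 0, -17]],
  ],
  grip_force=40,
)

```text
time_s: 0.82
ee_pos: [0.4336, -0.3516, 0.2054]
tool_rot: [[0.999, 0.041, -0.0], [0.041, -0.999, -0.0], [-0.0, 0.0, -1.0]]
contact_force: [0.7, -0.9, 0.1]
width: 0.999
```

Request:
arm_command(
  deltas=[
    [[-1, 0.05, 0.033, 0, 0], [-1, 0.1, 0.067, 0, 0], [-1, 0.15, 0.1, 0, 0], [-1, 0.2, 0.134, 0, 0], [-1, 0.23, 0.154, 0, 0]],
  ],
)

```text
time_s: 1.45
ee_pos: [0.6641, -0.1965, 0.2044]
tool_rot: [[0.999, 0.044, -0.001], [0.044, -0.999, 0.001], [-0.001, -0.001, -1.0]]
contact_force: [0.4, -0.9, 0.1]
width: 1.003
```

Request:
arm_command(
  deltas=[
    [[-0.3, 0, 0, 0, 0], [-0.3, 0, 0, 0, 0], [-0.3, 0, 0, 0, 0]],
  ],
)

```text
time_s: 1.82
ee_pos: [0.6613, -0.2001, 0.2059]
tool_rot: [[0.999, 0.039, -0.0], [0.039, -0.999, -0.0], [-0.0, 0.0, -1.0]]
contact_force: [0.2, 0.5, -0.5]
width: 0.718
```

```bash
python3 - <<'E'
from h import *
o=arm.get_obs();print(o["time_s"],o["ee_pos"],o["tool_rot"],o["width"],o["contact_force"])
t=arm.capture("top");s=arm.capture("side")
f=lambda c,x,y:cv2.resize(c["color"][y:y+150,x:x+200],None,fx=3,fy=3)[:, :400*1+200]
a=cv2.resize(t["color"][40:240,220:420],(400,400));b=cv2.resize(s["color"][40:240,120:320],(400,400))
cv2.imwrite("pics/c3.png",np.hstack([a,b]))
E
```

```text
1.825 [ 0.6613471  -0.20012448  0.20588516] [[ 9.99227508e-01  3.92987005e-02 -1.00923708e-06]
 [ 3.92986957e-02 -9.99227397e-01 -4.69749520e-04]
 [-1.94690030e-05  4.69346980e-04 -9.99999890e-01]] 0.7178357140107752 [ 0.15930883  0.54298771 -0.54762959]
```

View pics/c3.png

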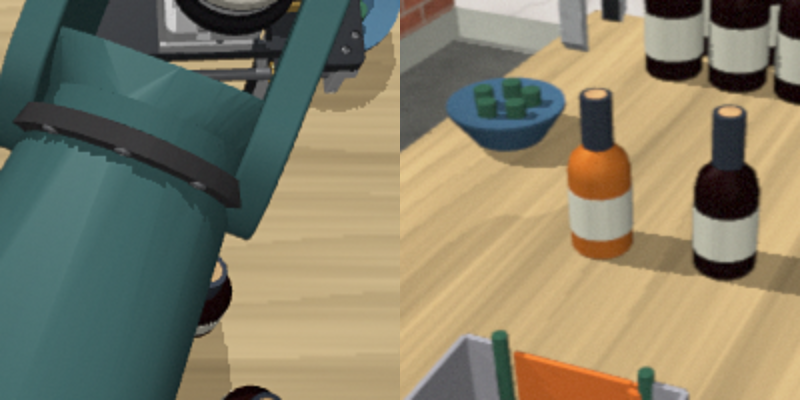

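The side crop shows the fingertips at about (575..613, 15), centred over the amber cap at (596,93). I'll descend and grip.

Request:
arm_command(
  deltas=[
    [[-0.3, 0.001, 0.001, -0.03, 0], [-0.3, 0.001, 0.001, -0.06, 0], [-0.3, 0.001, 0.001, -0.085, 0], [-0.3, 0.001, 0.001, -0.096, 0], [-0.3, 0.001, 0.001, -0.096, 0]],
  ],
)

```text
time_s: 2.55
ee_pos: [0.6627, -0.1982, 0.109]
tool_rot: [[0.999, 0.04, -0.001], [0.04, -0.999, 0.0], [-0.001, -0.0, -1.0]]
contact_force: [0.5, -0.0, -0.2]
width: 0.649
```

Request:
arm_command(
  deltas=[
    [[0, 0, 0, 0, 0], [0.3, 0, 0, 0, 0], [1, 0, 0, 0, 0], [1, 0, 0, 0, 0], [1, 0, 0, 0, 0]],
  ],
)

```text
time_s: 3.18
ee_pos: [0.6636, -0.1984, 0.1102]
tool_rot: [[0.999, 0.041, 0.001], [0.041, -0.999, -0.001], [0.001, 0.001, -1.0]]
contact_force: [0.4, -0.4, 0.8]
width: 0.304
```

```bash
python3 - <<'E'
from h import *
o=arm.get_obs();print(o["time_s"],o["ee_pos"],o["width"]*94,o["contact_force"])
s=arm.capture("side")
cv2.imwrite("pics/c4.png",cv2.resize(s["color"][20:220,120:320],(500,500)))
E
```

```text
3.175 [ 0.66359423 -0.19835681  0.11015629] 28.552599957899922 [ 0.44821494 -0.41601207  0.84903896]
```

View pics/c4.png

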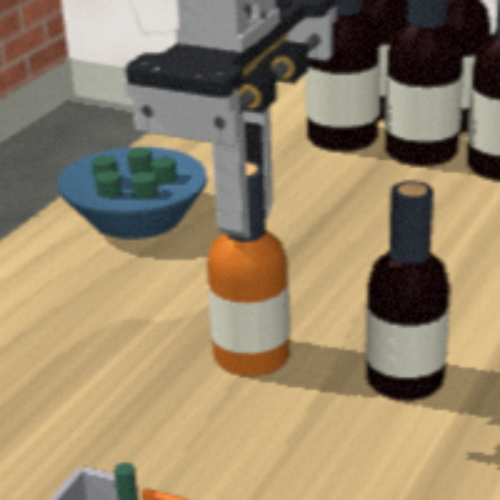

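The jaws hold at 28.6 mm, so the neck is gripped. I'll raise the bottle a couple of mm and move it low to the front of the doorway.

Request:
arm_command(
  deltas=[
    [[1, 0, 0, 0.002, 0], [1, -0.01, 0.018, 0.003, 0], [1, -0.03, 0.055, 0.003, 0], [1, -0.052, 0.095, 0.003, 0], [1, -0.07, 0.13, 0.003, 0]],
  ],
  grip_force=55,
)

```text
time_s: 3.85
ee_pos: [0.5914, -0.066, 0.1109]
tool_rot: [[0.999, 0.041, -0.003], [0.041, -0.999, 0.002], [-0.003, -0.002, -1.0]]
contact_force: [0.8, 0.5, -2.4]
width: 0.299
```

Request:
arm_command(
  deltas=[
    [[1, -0.012, 0.02, 0, 0], [1, -0.015, 0.028, 0, 0], [1, -0.015, 0.028, 0, 0]],
  ],
)

```text
time_s: 4.22
ee_pos: [0.5786, -0.0402, 0.1124]
tool_rot: [[0.999, 0.041, 0.0], [0.041, -0.999, -0.001], [0.0, 0.001, -1.0]]
contact_force: [0.3, 0.2, -2.8]
width: 0.302
```

```bash
python3 - <<'E'
from h import *
o=arm.get_obs();print(o["time_s"],o["ee_pos"],o["width"]*94,o["contact_force"])
s=arm.capture("side");t=arm.capture("top")
cv2.imwrite("pics/c5.png",np.hstack([cv2.resize(s["color"][70:320,120:320],(480,600))[:,:480],cv2.resize(t["color"][120:270,130:230],(300,450)).copy() if 0 else cv2.copyMakeBorder(cv2.resize(t["color"][110:260,150:250],(320,480)),0,120,0,0,0)]))
E
```

```text
4.225 [ 0.57855315 -0.04019113  0.11239062] 28.425733131334194 [ 0.26497168  0.15602812 -2.75285693]
```

View pics/c5.png

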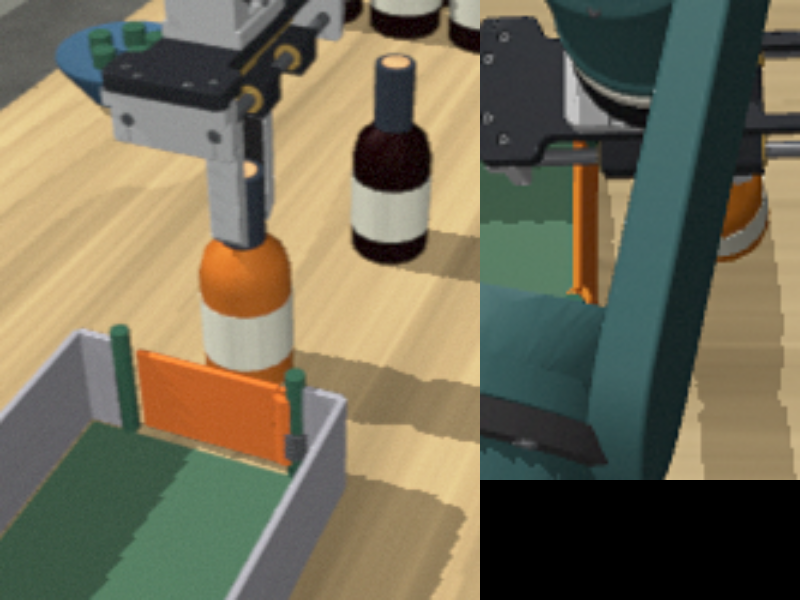

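The bottle hangs upright in front of the flap. I'll check its lateral position against the post bases in the side view.

```bash
python3 - <<'E'
from h import *
s=arm.capture("side")
for z in(.03,.045,.06): print(z,proj(s,[.5785,-.040,z]),proj(s,[.5885,-.040,z]))
print("measured axis u~222.9 at v~207.5")
for u,v in((173.7,248),(243,265.5)): print(ray(s,u,v,0))
m=s["color"].astype(int);r=(m[...,2]>120)&(m[...,2]-m[...,0]>90)
for v in(172,176,180,184,188):
    x=np.where(r[v,180:270])[0]+180;print(v,x.min(),x.max())
E
```

```text
0.03 [223.56647128 209.44730067] [217.81161522 207.86223081]
0.045 [223.20364479 201.82609662] [217.38390532 200.2541309 ]
0.06 [222.83231538 194.02628801] [216.94621372 192.46847639]
measured axis u~222.9 at v~207.5
[0.6239737  0.03955697 0.        ]
[0.51321057 0.03183859 0.        ]
172 205 236
176 203 238
180 203 238
184 203 239
188 202 239
```

It is at x ≈ 0.579, against a doorway centre of about 0.565, so it sits 12–14 mm off toward the free edge as planned. Pushing through now.

Request:
arm_command(
  deltas=[
    [[1, -0.002, 0.02, 0, 0], [1, -0.003, 0.04, 0, 0], [1, -0.004, 0.06, 0, 0], [1, -0.004, 0.08, 0, 0], [1, -0.005, 0.1, 0, 0]],
  ],
)

```text
time_s: 5.0
ee_pos: [0.5738, 0.0612, 0.1128]
tool_rot: [[0.999, 0.041, 0.002], [0.041, -0.999, -0.001], [0.002, 0.001, -1.0]]
contact_force: [1.4, -2.9, -2.6]
width: 0.3
```

```bash
python3 - <<'E'
from h import *
o=arm.get_obs();print(o["time_s"],o["ee_pos"],o["width"]*94,o["contact_force"],o["ft_torque"])
s=arm.capture("side")
cv2.imwrite("pics/c6.png",cv2.resize(s["color"][100:340,80:320],(560,560)))
E
```

```text
5.0 [0.57379614 0.06118052 0.11280586] 28.176168359995817 [ 1.39386124 -2.90225697 -2.62264674] [-0.70601122 -0.32035086  0.05304825]
```

View pics/c6.png

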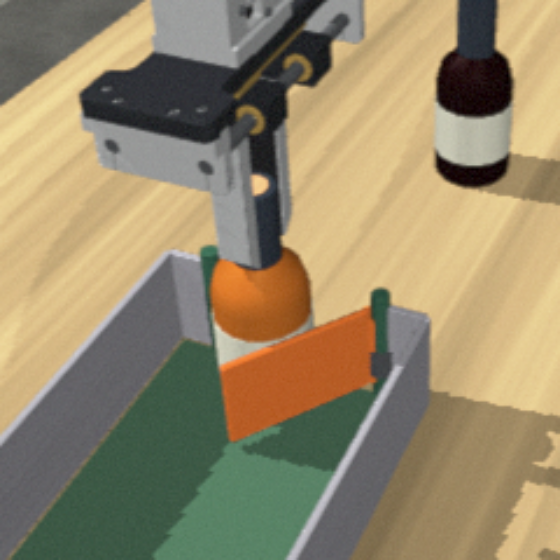

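The flap is swinging inward with the bottle upright and only about 3 N on the tool. Continuing to y ≈ 0.207.

Request:
arm_command(
  deltas=[
    [[1, 0, 0.02, 0, 0], [1, -0.001, 0.04, 0, 0], [1, -0.001, 0.06, 0, 0], [1, -0.002, 0.08, 0, 0], [1, -0.002, 0.1, 0, 0]],
  ],
)

```text
time_s: 5.68
ee_pos: [0.5704, 0.1621, 0.1123]
tool_rot: [[0.999, 0.041, -0.002], [0.041, -0.999, 0.001], [-0.002, -0.001, -1.0]]
contact_force: [0.2, 0.6, -2.7]
width: 0.301
```

Request:
arm_command(
  deltas=[
    [[1, -0.001, 0.02, 0, 0], [1, -0.002, 0.036, 0, 0], [1, -0.003, 0.046, 0, 0], [1, -0.003, 0.046, 0, 0], [1, -0.003, 0.046, 0, 0]],
  ],
)

```text
time_s: 6.3
ee_pos: [0.5683, 0.2055, 0.1125]
tool_rot: [[0.999, 0.041, -0.0], [0.041, -0.999, -0.001], [-0.0, 0.001, -1.0]]
contact_force: [1.1, 0.4, -2.5]
width: 0.306
```

```bash
python3 - <<'E'
from h import *
o=arm.get_obs();print(o["time_s"],o["ee_pos"],o["width"]*94,o["contact_force"],o["ft_torque"])
s=arm.capture("side")
cv2.imwrite("pics/c7.png",cv2.resize(s["color"][100:384,0:320],(640,568)))
E
```

```text
6.3 [0.56833082 0.20553308 0.1124798 ] 28.740869607664834 [ 1.05791101  0.43744141 -2.50302801] [ 0.05835875 -0.03454284  0.00305167]
```

View pics/c7.png

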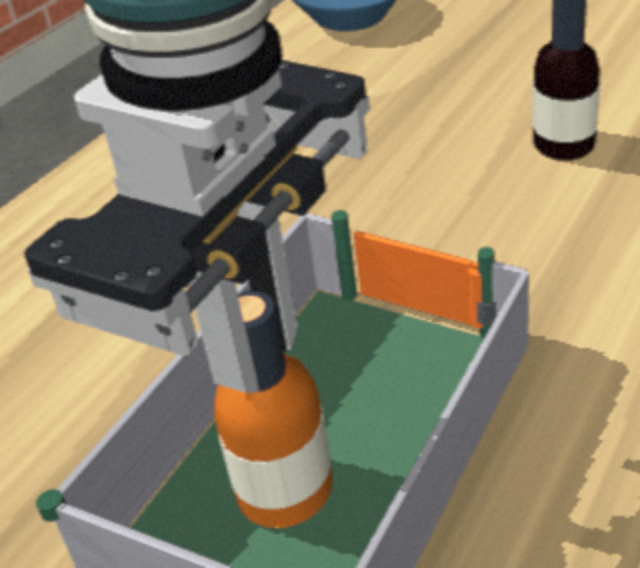

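The flap is shut behind the bottle, with its panel at about (420,275). I'll lower gently until the weight comes off the tool.

Request:
arm_command(
  deltas=[
    [[1, 0, 0, -0.001, 0], [1, 0, 0, -0.002, 0], [1, 0, 0, -0.003, 0], [1, 0, 0, -0.003, 0], [1, 0, 0, -0.003, 0]],
  ],
  grip_force=20,
)

```text
time_s: 6.98
ee_pos: [0.5685, 0.2058, 0.1102]
tool_rot: [[0.999, 0.041, 0.001], [0.041, -0.999, -0.0], [0.001, 0.001, -1.0]]
contact_force: [-1.3, -1.1, 1.3]
width: 0.303
```

Contact is made: Fz went from -2.5 to +1.3 N. Release slowly, then rise.

Request:
arm_command(
  deltas=[
    [[0.3, 0, 0, 0, 0], [0.1, 0, 0, 0, 0], [-0.1, 0, 0, 0, 0], [-0.3, 0, 0, 0, 0], [-0.3, 0, 0, 0, 0]],
  ],
  grip_force=5,
)

```text
time_s: 7.6
ee_pos: [0.5683, 0.2061, 0.1095]
tool_rot: [[0.999, 0.041, -0.0], [0.041, -0.999, -0.0], [-0.0, 0.0, -1.0]]
contact_force: [-0.1, 0.7, -0.5]
width: 0.653
```

Request:
arm_command(
  deltas=[
    [[-0.3, 0, 0, 0.01, 0], [-0.3, 0, 0, 0.03, 0], [-0.3, 0, 0, 0.06, 0], [-0.3, 0, 0, 0.09, 0], [-0.3, 0, 0, 0.12, 0]],
  ],
)

```text
time_s: 8.22
ee_pos: [0.5683, 0.2061, 0.2315]
tool_rot: [[0.999, 0.041, 0.001], [0.041, -0.999, 0.0], [0.001, -0.0, -1.0]]
contact_force: [0.3, 0.5, 0.5]
width: 0.649
```

Request:
arm_command(
  deltas=[
    [[-0.3, -0.05, -0.03, 0, 0], [-0.3, -0.1, -0.06, 0, 0], [-0.3, -0.15, -0.09, 0, 0], [-0.3, -0.2, -0.12, 0, 0], [-0.3, -0.2, -0.12, 0, 0]],
  ],
)

```text
time_s: 8.85
ee_pos: [0.3661, 0.0851, 0.2309]
tool_rot: [[0.999, 0.039, 0.004], [0.039, -0.999, -0.0], [0.004, 0.0, -1.0]]
contact_force: [-0.5, 0.5, -0.1]
width: 0.651
```

```bash
python3 - <<'E'
from h import *
o=arm.get_obs();print(o["time_s"],o["ee_pos"],o["width"]*94,o["contact_force"])
s=arm.capture("side");t=arm.capture("top")
cv2.imwrite("pics/c8.png",np.hstack([cv2.resize(x["color"],(400,300)) for x in(s,t)]))
E
```

```text
8.85 [0.3661479  0.08508045 0.23086765] 61.206732070588224 [-0.48016515  0.46389494 -0.11687856]
```

View pics/c8.png

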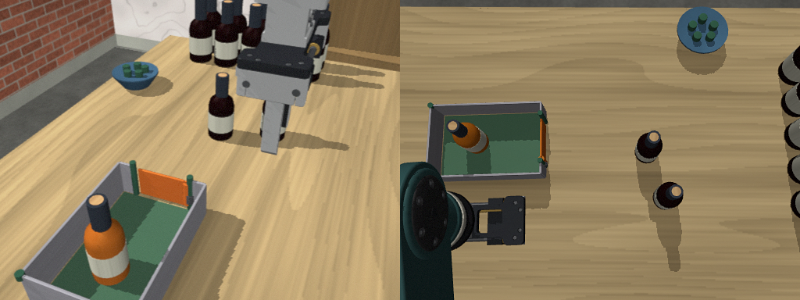

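The bottle stands upright in the pen, at (105,250) in the side half of the picture and (465,135) in the top half. The flap is shut, the dark bottles haven't moved, and the arm is clear.

```bash
python3 -c "
from h import *
print(arm.hand_in(), arm.get_obs()['time_s'])"
```

```text
the job is handed in; nothing more can be done
the job is handed in; nothing more can be done
```

The amber bottle is standing free and upright inside the pen, with the flap snapped shut behind it, and the job is handed in.

I gripped it by the neck and carried it about 2–3 mm off the table rather than sliding it. It went in through the flap, which swung inward with about 3 N on the tool. I set it down roughly 170 mm past the doorway and backed the arm away.

- **Last pictures:** Both views show the bottle upright, the flap closed, the dark bottles where they started and the gripper clear of everything.
- **Time and force:** The robot clock read about 9 s at the last check, well under 48 s. The highest wrist force I read was about 4 N, though I only read it at the end of each move.
- **Disagreements:** The two camera views differed by up to about 8 mm on some positions. Nothing failed.

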